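# Tip the reagent carton into the blue bay

### The job

The tall white reagent carton is to go into the test kit: push it near its top so that it topples over, away from the yellow bay, and lands lying in the blue-framed bay. Then push its foot end along the board with the fingertips until its top end is squarely up against the metal stop at the far end of the blue bay. Only push it: do not lift it or slide it about while it stands, and leave everything else on the table undisturbed.

Things in the scene. Friction and masses are not known exactly. Their poses are not given: they have to be found in the camera images.
- carton: loose white carton, blue and green bands near its top, 80 (x) x 40 (y) x 140 mm tall (z), 0.1 to 0.2 kg. It stands between the two bays, broad faces towards them (within 0.06 rad). Origin: centre of its foot face, z towards its top. Pushed near its top it tips over its foot edge; pushed low it slides. Lying on a broad face it is 40 mm high, its origin 20 mm above the board.
- carton_mid (a point): the middle of the carton, 70 mm from its foot and top faces
- carton_top (a point): centre of the carton's top face, 140 mm from its origin
- station: fixed black board, 180 (x) x 440 (y) mm, top face 4 mm above the table. Origin: centre of its underside, at table height; the carton stands near there. At each end of its y axis an aluminium stop bar stands on it, 150 mm long along x, top 22 mm above the table, inner face at y = +200 or -200 mm.
- bay_blue: flat bay with a blue frame painted on the board, 140 (x) x 178 (y) mm. Origin: its middle, on the board's top face, 111 mm from the station's middle along the station's y axis, on either side: it changes sides with the yellow bay. Axes parallel to the station's. It reaches to the stop on its side.
- bay_yellow: the same with a yellow frame, on the other side of the carton; the carton must not be laid there
- amber_bottle: amber glass bottle with white cap, 40 mm across, 85 mm tall; loose, on the table beside the board; leave alone. Origin: centre of its underside
- white_jar: white jar with blue lid, 52 mm across, 60 mm tall; loose, on the table beside the board; leave alone. Origin: centre of its underside
- blue_box: small blue box with a paper band, 50 x 35 mm, 80 mm tall; loose, on the table beside the board; leave alone. Origin: centre of its underside
- vial: clear glass vial with black cap, 26 mm across, 50 mm tall; loose, on the table beside the board; leave alone. Origin: centre of its underside
- screwdriver: screwdriver lying flat, 150 mm long; loose, on the table beside the board; leave alone. Origin: under the middle of its length, own x along the tool
- cuvette_block: green plastic block, 50 x 50 mm, 25 mm tall; loose, on the table beside the board; leave alone. Origin: centre of its underside
Mind the look-alikes: they are no part of the job. Leave any pink look-alike of the carton alone.

How it is judged (in metres and radians):
On the way, in this order (a step that is already met when the one before it is completed fails the run):
1. the carton has toppled and lies flat in the blue bay (angle between carton's own z axis and vertical above 1.5 rad and linear speed of carton below 0.05 m/s and x of carton_mid in the frame of bay_blue between -0.03 and 0.03 m and y of carton_mid in the frame of bay_blue between -0.05 and 0.05 m), for 0.2 s.
2. its top end is up against the stop (angle between carton's own z axis and vertical above 1.5 rad and (y of carton_top in the frame of station above 0.195 m or y of carton_top in the frame of station below -0.195 m) and x of carton_mid in the frame of bay_blue between -0.025 and 0.025 m and y of carton_mid in the frame of bay_blue between -0.05 and 0.05 m), for 0.2 s.
At the end, for the whole second after the job is handed in: The carton lies flat and at rest on the board in the blue bay, its middle within 25 mm of the bay's long centre line, its top end within 5 mm of the stop and square to it within 0.06 rad (all of step 2 and height (world z) of carton_mid below 0.03 m and angle between the z axis of carton and the y axis of station, either way round below 0.06 rad and linear speed of carton below 0.01 m/s); the robot touches nothing.
It fails at once if the carton is lifted (height (world z) of carton_mid above 0.092 m or (angle between carton's own z axis and vertical above 1.5 rad and height (world z) of carton_mid above 0.042 m)).
It fails at once if the carton is slid or carried more than 35 mm while it stands (angle between carton's own z axis and vertical below 0.15 rad and distance of carton from where it was at the start of the episode above 0.035 m).
It fails at once if the carton is laid in the yellow bay (angle between carton's own z axis and vertical above 1.3 rad and horizontal distance between carton_mid and bay_yellow below 0.08 m).
It fails at once if another thing on the table is moved more than 15 mm or knocked over (distance of any of amber_bottle, white_jar, blue_box, vial, screwdriver, cuvette_block from where it was at the start of the episode above 0.015 m or angle between any of amber_bottle, white_jar, blue_box, vial, cuvette_block's own z axis and vertical above 0.5 rad).
It also fails if it takes over 45 s, if anything falls off the work surface, if the arm or the gripper's body presses on something with over 40 N, if the wrist force passes 120 N, or if a joint passes its speed limit or range.

### The arm

A 6-joint arm with a two-finger parallel gripper is mounted at the origin on the work surface. World frame = base frame: x ahead of the robot, y to its left, z up, the work surface at z = 0. Lengths are in m, angles in degrees, forces in N, time in s.
With the tool pointing down it reaches from about 0.4 to 0.825 m from the base axis. Payload 7 kg.
Tool frame: the origin (TCP) lies at the very end of the fingers, on their centre line; the grasp point (between the pads) lies behind it (r.grasp_offset is the z of the grasp point in the tool frame, in m); z points along the fingers, y is the direction in which the jaws open and shut (so a half turn about z gives the same grasp; the last joint's range is limited). The gripper opens to 88 mm and grips with 3 to 60 N. Pads are 19 mm wide; open, the fingers measure 130 mm over their backs; the gripper's body (78 mm by 193 mm) begins 47 mm behind the grasp point.
Start: joints at [-51.217, 20.546, 0.682, 0, -70.136, -16.507], TCP at [0.256, -0.625, 0.227] pointing down, gripper open.
Joint ranges: [-176.03, 176.03], [-82.01, 121.73], [-58.28, 71.71], [-173.87, 95.51], [-174.79, -0.11], [-173.66, 173.66]. Speed limits (degrees/s): [136.94, 136.94, 172.46, 180, 180, 180].

### API

Orientations are given as [roll, pitch, yaw] about the fixed x, y, z axes, in that order (R = Rz(yaw) Ry(pitch) Rx(roll)).
In Python, from plant import r gives the robot as it stands. The module is installed in compiled form; this text tells all that it offers.
- The arm moves only by the tool servo_tool, never from a script. Its argument "targets" is a list of rows, each an object of numbers: "dx", "dy", "dz": the shift along the world's x, y, z in cm; "spin": the turn about the world's z in rad; "grip": the opening in per cent of the stroke, from 0 (shut) to 100 (fully open). A call has exactly 10 rows; each row is the pose to reach, as a shift and turn from the pose commanded when the call began; what a row does not reach only later rows make up. A row lasts 1/12 s, in which the tool goes at most 41.7 mm and 7.16 degrees, less where a joint would pass 70% of its speed; a pose out of reach is approached as far as the arm can. A call with a gripper value outside its range is refused whole. The fingers move at their own pace and stop on an object; "squeeze" is the grip in N (left out, the last holds). Time passes only in rows, so rows that repeat a pose let the fingers close, or fill a call up. It gives the time, the measured TCP pose, the force and the opening at its end, in the units of the state.
- r.get_state(): the state, without advancing time (a new reading comes with each control period).
- r.capture(name): name is "side" or "top"; returns the picture (420x560x3 uint8, blue, green, red); there is no depth.
- r.get_calibration(name): a dict with "K" (3x3 intrinsics, pixels), "extrinsics" (4x4, takes a point from camera to world coordinates). Camera axes: x right, y down, z forward; pixel columns grow to the right and rows downward; lengths in m; the calibration is good to about 2 mm. A picture is of the moment at which its call begins. get_calibration takes no time and is no camera call.
- r.close_job(): hands the job in, once; it reports no verdict.
Trained networks look in the newest picture that a camera, given by its name, has taken for a name from the list of things; names that differ only in an ending like _2 or _b are one class to them, and where a whole thing is asked for, a point or a joint stands for the part that bears it (a point fixed in the world has none). Each returns a list of dicts, best first, with "p" (0 to 1); they miss things now and then, are a little off and sometimes report something else, mostly with a low value. They report only what shows in the picture. A call takes as long as a camera call. They do not tell look-alikes from the thing itself.
- r.cut_out(name, camera): "mask" (420x560 bool, what is visible of it) and "extent" ([left, top, right, bottom] in pixels, round what is visible of it).
The state is a dict: "time_s": time; "joints": joint angles; "qd": joint speeds; "joint_torque": joint torques, N m; "tcp_pos": TCP position; "eef_rot": TCP orientation; "contact_force": force on the tool from outside, world axes, zero at the start; "moment": the same for the moment, N m; "gripper_width": finger opening in m.
Only numpy, scipy, OpenCV 4.12 (cv2) and the standard library are available. Lean on these libraries where they do the work, as an engineer would, in place of code of your own. Each camera call takes 0.05 s, during which the arm holds its last target. There are 200 camera calls.

## Working session

There is one attempt and no reset: what is moved stays moved. The work goes in short steps, Python scripts to look and compute and a tool call to move; the robot and the scene stay as the last step left them, time stands still between calls to the robot, and variables do not carry over. Pictures are saved under pics/ and viewed, about 8 in all and at most 12, crops included, and the job is handed in when it is done.

Besides the shell and the picture viewer there is one more tool, called after ">>>" in YAML: its name, and indented under it one key for each argument. servo_tool: Moves the arm, as the interface text tells. Its arguments: {"type":"object","properties":{"targets":{"type":"array"},"squeeze":{"type":"number"}},"required":["targets"]}

```bash
mkdir -p pics
cat > h.py <<'E'
from plant import r
import cv2, numpy as np
def px2w(c,u,v,z):
    k=r.get_calibration(c);K=np.array(k["K"]);T=np.array(k["extrinsics"])
    d=T[:3,:3]@np.linalg.inv(K)@np.array([u,v,1.]);o=T[:3,3]
    return o+d*(z-o[2])/d[2]
def w2px(c,p):
    k=r.get_calibration(c);K=np.array(k["K"]);T=np.linalg.inv(np.array(k["extrinsics"]))
    q=K@(T[:3,:3]@np.array(p)+T[:3,3]);return q[:2]/q[2]
E
python3 - <<'E'
from h import *
for c in("top","side"):
    im=r.capture(c);cv2.imwrite(f"pics/{c}0.png",im)
    k=r.get_calibration(c);print(c,np.round(k["K"],1).tolist(),np.round(k["extrinsics"],3).tolist())
    for n in("carton","station","bay_blue","bay_yellow"):
        for d in r.cut_out(n,c)[:3]: print(n,round(d["p"],2),d["extent"])
print(r.get_state())
E
```

```text
top [[432.2, 0.0, 280.9], [0.0, 432.2, 209.5], [0.0, 0.0, 1.0]] [[-0.122, -0.971, 0.205, 0.414], [-0.993, 0.119, -0.028, -0.015], [0.003, -0.207, -0.978, 0.975], [0.0, 0.0, 0.0, 1.0]]
carton 0.7 [277.9, 97.9, 314.4, 159.1]
carton 0.57 [248.5, 218.8, 274.7, 268.3]
station 0.79 [165.4, 204.7, 366.0, 307.3]
bay_blue 0.7 [173.0, 226.9, 258.2, 295.2]
bay_yellow 0.81 [273.4, 216.7, 360.3, 283.3]
side [[394.6, 0.0, 276.8], [0.0, 394.6, 209.1], [0.0, 0.0, 1.0]] [[0.668, -0.519, 0.534, 0.189], [-0.744, -0.451, 0.493, -0.362], [-0.015, -0.726, -0.687, 0.578], [0.0, 0.0, 0.0, 1.0]]
carton 0.86 [350.0, 145.8, 406.1, 212.2]
carton 0.66 [228.1, 179.3, 278.9, 267.4]
station 0.95 [146.9, 181.4, 377.2, 356.4]
bay_blue 0.63 [161.4, 190.6, 236.7, 267.9]
bay_yellow 0.76 [237.7, 236.7, 359.4, 338.4]
{'time_s': 0.5, 'joints': array([-5.12184932e+01,  2.05486378e+01,  6.79701779e-01, -1.05012657e-03,
       -7.01354885e+01, -1.65074587e+01]), 'qd': array([-0.02639853, -0.0525925 ,  0.02987731,  0.06714496,  0.09302975,
       -0.02896539]), 'joint_torque': array([ 4.79997052e-04, -5.81797099e+01,  2.93065453e+01,  6.99715912e+00,
        1.19106765e-02, -8.44552119e-05]), 'tcp_pos': array([ 0.25582417, -0.62459856,  0.22651504]), 'eef_rot': array([ 1.79995477e+02, -3.10271845e-04, -1.57726309e+02]), 'contact_force': array([ 0.40802819,  0.15329069, -0.56169662]), 'moment': array([-0.02171357, -0.01284499, -0.00336515]), 'gripper_width': 0.08755454053176479}
```

Run:
```python
import cv2,numpy as np
a=cv2.imread("pics/top0.png")[80:330,130:430];b=cv2.imread("pics/side0.png")[120:370,130:430]
cv2.imwrite("pics/c0.png",np.hstack([cv2.resize(a,None,fx=1.33,fy=1.33),cv2.resize(b,None,fx=1.33,fy=1.33)]))
```

```text
(no output)
```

View pics/top0.png

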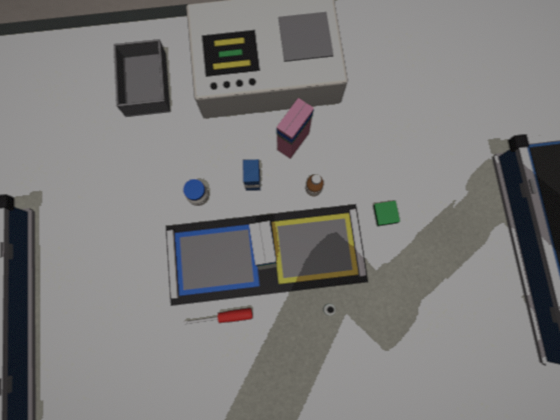

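View pics/c0.png

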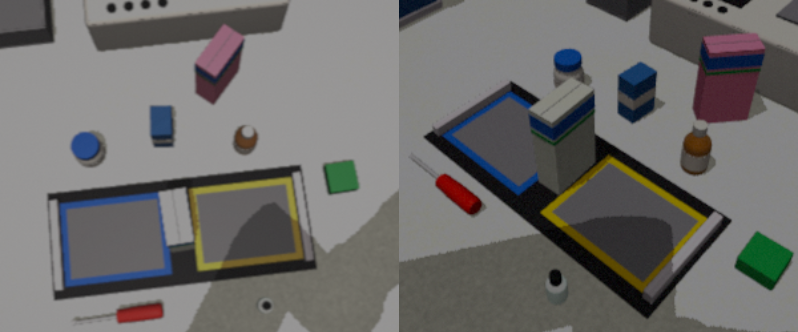

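Candidates for the carton: pink one at top-view (295,128) and white one at (262,243). The white one stands between the bays and has the blue and green bands, so it is the one. The crop confirms it. The blue bay is on the left (world +y).

```bash
cat >> h.py <<'E'
from scipy.optimize import minimize
def boxpts(x,y,yaw,sx,sy,z0,z1):
    c,s=np.cos(yaw),np.sin(yaw)
    return [(x+c*a*sx/2-s*b*sy/2,y+s*a*sx/2+c*b*sy/2,z) for a in(-1,1) for b in(-1,1) for z in(z0,z1)]
S=4
def sil(c,pts):
    P=np.array([w2px(c,p) for p in pts]);h=cv2.convexHull((P*S*16+S*8).astype(np.int32))
    m=np.zeros((420*S,560*S),np.uint8);cv2.fillConvexPoly(m,h,1,cv2.LINE_8,4)
    return cv2.resize(m.astype(np.float32),(560,420),interpolation=cv2.INTER_AREA)
def fit(masks,x0,sx,sy,z0,z1):
    def f(q):
        e=0
        for c,m in masks.items():
            s=sil(c,boxpts(*q,sx,sy,z0,z1));e+=np.minimum(s,m).sum()/np.maximum(s,m).sum()
        return -e/len(masks)
    sim=np.array([x0]+[np.add(x0,d) for d in((.02,0,0),(0,.02,0),(0,0,.12))])
    o=minimize(f,x0,method="Nelder-Mead",options=dict(initial_simplex=sim,xatol=2e-4,fatol=1e-5));return np.round(o.x,4),o.fun
E
python3 - <<'E'
from h import *
ims={c:cv2.imread(f"pics/{c}0.png") for c in("top","side")}
# bays by outer frame colour
for c in ims:
    r.capture(c)
    for n in("bay_blue","bay_yellow"):
        m=r.cut_out(n,c)[0]["mask"]
        v,u=np.nonzero(m);p=np.array([px2w(c,a,b,.004)[:2] for a,b in zip(u,v)],np.float32)*1000
        print(c,n,cv2.minAreaRect(p))
st={c:r.cut_out("station",c)[0]["mask"] for c in ims}
ca={}
for c in ims:
    for d in r.cut_out("carton",c):
        e=d["extent"]
        if abs((e[0]+e[2])/2-(262 if c=="top" else 253))<20: ca[c]=d["mask"].astype(np.float32);break
print(ca.keys())
p=px2w("top",262,243,.1);x0=(p[0],p[1],-.05)
print("carton",fit(ca,x0,.08,.04,.004,.144))
for c in ca: print(c,fit({c:ca[c]},x0,.08,.04,.004,.144))
# station: top view, union with carton mask
m={c:np.maximum(st[c].astype(np.float32),0) for c in st}
for c in m: 
    for n in("bay_blue","bay_yellow"): m[c]=np.maximum(m[c],r.cut_out(n,c)[0]["mask"])
    m[c]=np.maximum(m[c],ca[c]) if c=="top" else m[c]
print("station",fit({"top":m["top"]},(p[0],p[1],.05),.18,.44,0,.01))
for n in("amber_bottle","white_jar","blue_box","vial","screwdriver","cuvette_block"):
    d=r.cut_out(n,"top")
    if d:
        e=d[0]["extent"];print(n,round(d[0]["p"],2),e,px2w("top",(e[0]+e[2])/2,e[3],0).round(3),px2w("top",e[0],e[3],0).round(3),px2w("top",e[2],e[1],0.0).round(3))
E
```

```text
Traceback (most recent call last):
  File "h.py", line 4, in px2w
    k=r.get_calibration(c);K=np.array(k["K"]);T=np.array(k["extrinsics"])
ValueError: time passes only in moves, steps and waits
```

```bash
sed -i 's/^def px2w/CAL={c:r.get_calibration(c) for c in("top","side")}\ndef px2w/; s/k=r.get_calibration(c)/k=CAL[c]/' h.py
cat > m.py <<'E'
from h import *
for c in("top","side"):
    r.capture(c)
    for n in("bay_blue","bay_yellow"):
        m=r.cut_out(n,c)[0]["mask"]
        v,u=np.nonzero(m);p=np.array([px2w(c,a,b,.004)[:2] for a,b in zip(u,v)],np.float32)*1000
        print(c,n,np.round(np.hstack(cv2.minAreaRect(p)),1))
st={c:r.cut_out("station",c)[0]["mask"] for c in("top","side")}
ca={}
for c in st:
    for d in r.cut_out("carton",c):
        e=d["extent"]
        if abs((e[0]+e[2])/2-(262 if c=="top" else 253))<20: ca[c]=d["mask"].astype(np.float32);break
print(ca.keys())
p=px2w("top",262,243,.1);x0=(p[0],p[1],-.05)
print("carton",fit(ca,x0,.08,.04,.004,.144))
for c in ca: print(c,fit({c:ca[c]},x0,.08,.04,.004,.144))
m=np.maximum(st["top"].astype(np.float32),ca.get("top",0))
for n in("bay_blue","bay_yellow"): m=np.maximum(m,r.cut_out(n,"top")[0]["mask"])
print("station",fit({"top":m},(p[0],p[1],-.05),.18,.44,0,.01))
for n in("amber_bottle","white_jar","blue_box","vial","screwdriver","cuvette_block"):
    d=r.cut_out(n,"top")
    if d:
        e=d[0]["extent"];print(n,round(d[0]["p"],2),np.round(e),px2w("top",(e[0]+e[2])/2,e[3],0).round(3),px2w("top",e[0],e[3],0).round(3),px2w("top",e[2],e[1],0.0).round(3))
E
python3 m.py
```

```text
Traceback (most recent call last):
  File "m.py", line 5, in <module>
    m=r.cut_out(n,c)[0]["mask"]
      ~~~~~~~~~~~~~~^^^
IndexError: list index out of range
```

```bash
cat >> h.py <<'E'
def cut(n,c,tries=3):
    for _ in range(tries):
        d=r.cut_out(n,c)
        if d: return d
        r.capture(c)
    return []
E
sed -i 's/r\.cut_out/cut/g' m.py; python3 m.py
```

```text
top bay_blue [ 383.9 -117.1   24.2   21.4   83. ]
top bay_yellow [ 522.  -105.5  178.2  140.    89.7]
side bay_blue [519.6 115.1 178.4 138.7  89.3]
side bay_yellow [ 519.3 -104.   173.8  140.9   89.7]
dict_keys(['top', 'side'])
carton (array([0.5286, 0.0064, 0.0455]), np.float64(-0.4787304997444153))
top (array([0.5286, 0.0064, 0.0447]), np.float64(-0.9514082670211792))
side (array([ 0.6923,  0.1494, -0.2865]), np.float64(-0.19734595715999603))
station (array([ 0.5222,  0.0061, -0.0041]), np.float64(-0.6595314145088196))
amber_bottle 0.88 [309. 176. 326. 196.] [ 0.64  -0.131  0.   ] [ 0.643 -0.111  0.   ] [ 0.685 -0.158  0.   ]
white_jar 0.68 [238. 157. 262. 190.] [0.673 0.023 0.   ] [0.677 0.05  0.   ] [ 0.749 -0.013  0.   ]
blue_box 0.68 [239. 157. 259. 189.] [0.675 0.025 0.   ] [0.678 0.048 0.   ] [ 0.751 -0.007  0.   ]
vial 0.7 [323. 304. 336. 314.] [ 0.374 -0.12   0.   ] [ 0.375 -0.106  0.   ] [ 0.392 -0.136  0.   ]
screwdriver 0.74 [182. 309. 252. 323.] [ 0.383  0.127 -0.   ] [0.393 0.203 0.   ] [0.405 0.048 0.   ]
cuvette_block 0.71 [372. 200. 397. 225.] [ 0.554 -0.275  0.   ] [ 0.557 -0.247  0.   ] [ 0.609 -0.313  0.   ]
```

>>> servo_tool:
  targets:
    - {"dx": 1.5, "dy": 3.1, "dz": 0, "spin": 0.12, "grip": 40}
    - {"dx": 3, "dy": 6.2, "dz": 0, "spin": 0.24, "grip": 40}
    - {"dx": 4.5, "dy": 9.3, "dz": 0, "spin": 0.36, "grip": 40}
    - {"dx": 6, "dy": 12.4, "dz": 0, "spin": 0.48, "grip": 40}
    - {"dx": 7.5, "dy": 15.5, "dz": 0, "spin": 0.6, "grip": 40}
    - {"dx": 9, "dy": 18.6, "dz": 0, "spin": 0.72, "grip": 40}
    - {"dx": 10.5, "dy": 21.7, "dz": 0, "spin": 0.84, "grip": 40}
    - {"dx": 12, "dy": 24.8, "dz": 0, "spin": 0.96, "grip": 40}
    - {"dx": 13.5, "dy": 27.9, "dz": 0, "spin": 1.08, "grip": 40}
    - {"dx": 15, "dy": 31, "dz": 0, "spin": 1.2, "grip": 40}

```text
time_s: 2.43
tcp_pos: [0.4063, -0.3131, 0.2269]
eef_rot: [-180.0, -0.0, -88.6]
contact_force: [1.1, -0.7, 0.6]
gripper_width: 0.0356
```

>>> servo_tool:
  targets:
    - {"dx": 1.5, "dy": 3, "dz": 0, "spin": 0.02}
    - {"dx": 3, "dy": 6, "dz": 0, "spin": 0.02}
    - {"dx": 4.6, "dy": 9, "dz": 0, "spin": 0.02}
    - {"dx": 6.2, "dy": 12, "dz": 0, "spin": 0.02}
    - {"dx": 7.8, "dy": 15, "dz": -2, "spin": 0.02}
    - {"dx": 9.3, "dy": 18, "dz": -4, "spin": 0.02}
    - {"dx": 10.8, "dy": 21, "dz": -6.5, "spin": 0.02}
    - {"dx": 12, "dy": 23.5, "dz": -9, "spin": 0.02}
    - {"dx": 12.2, "dy": 23.8, "dz": -9.7, "spin": 0.02}
    - {"dx": 12.2, "dy": 23.8, "dz": -9.7, "spin": 0.02}

```text
validation failed for argument at $.ta...
```

Run:
```python
from h import *
a=r.capture("top")[180:330,150:350];b=r.capture("side")[150:300,170:370]
cv2.imwrite("pics/c1.png",np.hstack([cv2.resize(a,None,fx=2,fy=2),cv2.resize(b,None,fx=2,fy=2)]))
s=r.get_state();print(s["time_s"],s["tcp_pos"],s["eef_rot"],r.grasp_offset)
```

```text
2.5333 [ 0.40763594 -0.31143329  0.22712878] [-1.79906970e+02 -9.01724360e-04 -8.84634878e+01] -0.0188
```

View pics/c1.png

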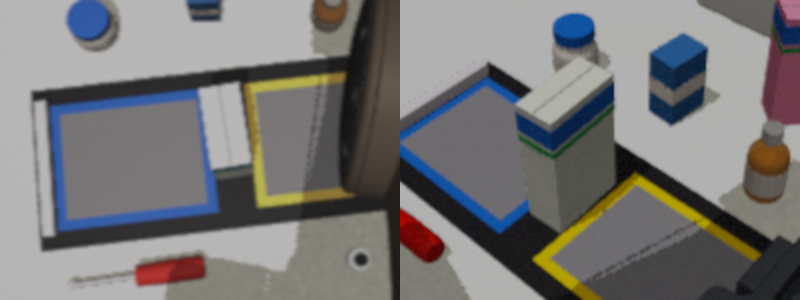

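The last move was refused, apparently because every row needs a grip value. The picture shows the arm still off to the right and the white carton standing untouched between the bays, at about (225,125) in the left half.

>>> servo_tool:
  targets:
    - {"dx": 1.5, "dy": 3, "dz": 0, "spin": 0.02, "grip": 40}
    - {"dx": 3, "dy": 6, "dz": 0, "spin": 0.02, "grip": 40}
    - {"dx": 4.6, "dy": 9, "dz": 0, "spin": 0.02, "grip": 40}
    - {"dx": 6.2, "dy": 12, "dz": 0, "spin": 0.02, "grip": 40}
    - {"dx": 7.8, "dy": 15, "dz": -2, "spin": 0.02, "grip": 40}
    - {"dx": 9.3, "dy": 18, "dz": -4, "spin": 0.02, "grip": 40}
    - {"dx": 10.8, "dy": 21, "dz": -6.5, "spin": 0.02, "grip": 40}
    - {"dx": 12, "dy": 23.5, "dz": -9, "spin": 0.02, "grip": 40}
    - {"dx": 12.2, "dy": 23.8, "dz": -9.7, "spin": 0.02, "grip": 40}
    - {"dx": 12.2, "dy": 23.8, "dz": -9.7, "spin": 0.02, "grip": 40}

```text
time_s: 3.37
tcp_pos: [0.5271, -0.0758, 0.1272]
eef_rot: [179.8, -0.0, -87.8]
contact_force: [-0.7, -0.5, -0.0]
gripper_width: 0.035
```

Run:
```python
from h import *
a=r.capture("top")[180:330,150:350];b=r.capture("side")[150:300,170:370]
cv2.imwrite("pics/c2.png",np.hstack([cv2.resize(a,None,fx=2,fy=2),cv2.resize(b,None,fx=2,fy=2)]))
s=r.get_state();print(s["time_s"],s["tcp_pos"],s["eef_rot"],s["contact_force"])
```

```text
3.4667 [ 0.52784921 -0.07714365  0.12979365] [ 1.79969188e+02 -2.72078276e-02 -8.78223814e+01] [ 0.42272332  0.0050213  -0.82932637]
```

View pics/c2.png

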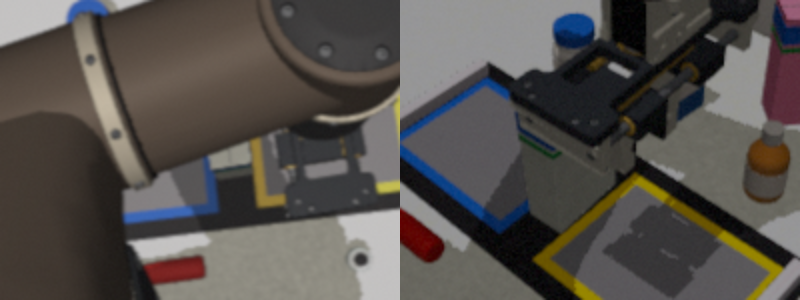

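Fingers are behind the carton's broad face on the yellow side, about 13 mm below its top, and clear of everything. Next is the push.

>>> servo_tool:
  targets:
    - {"dx": 0, "dy": 2, "dz": 0, "spin": 0, "grip": 40}
    - {"dx": 0, "dy": 4, "dz": 0, "spin": 0, "grip": 40}
    - {"dx": 0, "dy": 5, "dz": 0, "spin": 0, "grip": 40}
    - {"dx": 0, "dy": 5.5, "dz": 0, "spin": 0, "grip": 40}
    - {"dx": 0, "dy": 6, "dz": 0, "spin": 0, "grip": 40}
    - {"dx": 0, "dy": 6.4, "dz": 0, "spin": 0, "grip": 40}
    - {"dx": 0, "dy": 6.8, "dz": 0, "spin": 0, "grip": 40}
    - {"dx": 0, "dy": 7.2, "dz": 0, "spin": 0, "grip": 40}
    - {"dx": 0, "dy": 7.6, "dz": 0, "spin": 0, "grip": 40}
    - {"dx": 0, "dy": 8, "dz": 0, "spin": 0, "grip": 40}

```text
time_s: 4.3
tcp_pos: [0.5278, 0.0035, 0.1295]
eef_rot: [180.0, -0.0, -87.8]
contact_force: [-0.1, -0.8, -0.4]
gripper_width: 0.0348
```

Run:
```python
from h import *
b=r.capture("side")[150:300,170:370]
cv2.imwrite("pics/c3.png",cv2.resize(b,None,fx=2,fy=2))
s=r.get_state();print(s["time_s"],s["tcp_pos"],s["eef_rot"],s["contact_force"])
```

```text
4.35 [0.5279445  0.00409059 0.12951291] [-1.79998696e+02  4.67810041e-03 -8.78225507e+01] [ 0.17470424  1.16392991 -0.20680617]
```

View pics/c3.png

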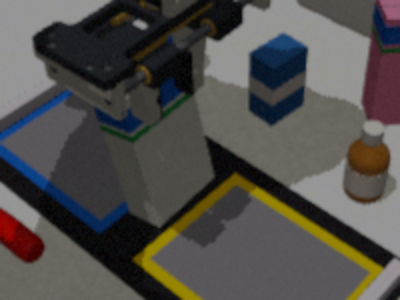

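The carton is tipping over its far foot edge, with the foot at about (160,220) and not slid. I'll push further and then stop to let it settle.

>>> servo_tool:
  targets:
    - {"dx": 0, "dy": 0.4, "dz": 0, "spin": 0, "grip": 40}
    - {"dx": 0, "dy": 0.8, "dz": 0, "spin": 0, "grip": 40}
    - {"dx": 0, "dy": 1.2, "dz": 0, "spin": 0, "grip": 40}
    - {"dx": 0, "dy": 1.6, "dz": 0, "spin": 0, "grip": 40}
    - {"dx": 0, "dy": 2, "dz": 0, "spin": 0, "grip": 40}
    - {"dx": 0, "dy": 2.4, "dz": 0, "spin": 0, "grip": 40}
    - {"dx": 0, "dy": 2.8, "dz": 0, "spin": 0, "grip": 40}
    - {"dx": 0, "dy": 3.2, "dz": 0, "spin": 0, "grip": 40}
    - {"dx": 0, "dy": 3.6, "dz": 0, "spin": 0, "grip": 40}
    - {"dx": 0, "dy": 4, "dz": 0, "spin": 0, "grip": 40}

```text
time_s: 5.18
tcp_pos: [0.5279, 0.0438, 0.1296]
eef_rot: [-180.0, 0.0, -87.8]
contact_force: [-1.3, 0.5, 0.0]
gripper_width: 0.0352
```

>>> servo_tool:
  targets:
    - {"dx": 0, "dy": 0, "dz": 0, "spin": 0, "grip": 40}
    - {"dx": 0, "dy": -2, "dz": 0, "spin": 0, "grip": 40}
    - {"dx": 0, "dy": -4, "dz": 0, "spin": 0, "grip": 40}
    - {"dx": 0, "dy": -6, "dz": 0, "spin": 0, "grip": 40}
    - {"dx": 0, "dy": -8, "dz": 0, "spin": 0, "grip": 40}
    - {"dx": 0, "dy": -10, "dz": 0, "spin": 0, "grip": 40}
    - {"dx": 0, "dy": -12, "dz": 0, "spin": 0, "grip": 40}
    - {"dx": 0, "dy": -14, "dz": 0, "spin": 0, "grip": 40}
    - {"dx": 0, "dy": -14, "dz": 0, "spin": 0, "grip": 40}
    - {"dx": 0, "dy": -14, "dz": 0, "spin": 0, "grip": 40}

```text
time_s: 6.02
tcp_pos: [0.5277, -0.0975, 0.1295]
eef_rot: [180.0, -0.0, -87.9]
contact_force: [-0.5, 1.1, -0.2]
gripper_width: 0.0348
```

Run:
```python
from h import *
b=r.capture("side");a=r.capture("top")
cv2.imwrite("pics/c4.png",np.hstack([cv2.resize(x,None,fx=2,fy=2) for x in(a[180:330,150:350],b[150:300,130:330])]))
s=r.get_state();print(s["time_s"],s["tcp_pos"])
for c in("side","top"):
    for d in cut("carton",c): print(c,round(d["p"],2),np.round(d["extent"]))
ms={}
for d in cut("carton","side"):
    if d["extent"][0]<300: ms["side"]=d["mask"].astype(np.float32);break
if ms: print(fit(ms,(.525,.096,0.02),.08,.14,.004,.044))
```

```text
6.1167 [ 0.52785142 -0.09646598  0.12955954]
side 0.71 [352. 145. 403. 214.]
side 0.7 [183. 191. 261. 257.]
top 0.91 [280.  97. 312. 161.]
top 0.69 [228. 259. 257. 273.]
(array([0.5212, 0.0972, 0.0225]), np.float64(-0.8777958154678345))
```

View pics/c4.png

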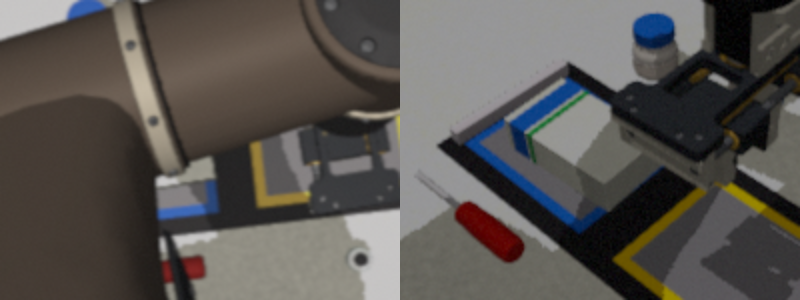

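The carton lies flat in the blue bay, top end towards the stop, with its middle at about (0.522, 0.097). The side view shows a gap to the stop near (510,115). I'll lower the fingers behind its foot, squared to the station.

>>> servo_tool:
  targets:
    - {"dx": -0.1, "dy": 2, "dz": -2, "spin": -0.02, "grip": 40}
    - {"dx": -0.2, "dy": 4, "dz": -4, "spin": -0.04, "grip": 40}
    - {"dx": -0.3, "dy": 6, "dz": -6, "spin": -0.04, "grip": 40}
    - {"dx": -0.4, "dy": 7, "dz": -8, "spin": -0.04, "grip": 40}
    - {"dx": -0.4, "dy": 7.4, "dz": -9.5, "spin": -0.04, "grip": 40}
    - {"dx": -0.4, "dy": 7.6, "dz": -10.6, "spin": -0.04, "grip": 40}
    - {"dx": -0.4, "dy": 7.6, "dz": -10.7, "spin": -0.04, "grip": 40}
    - {"dx": -0.4, "dy": 8.5, "dz": -10.7, "spin": -0.04, "grip": 40}
    - {"dx": -0.4, "dy": 9.5, "dz": -10.7, "spin": -0.04, "grip": 40}
    - {"dx": -0.4, "dy": 10.2, "dz": -10.7, "spin": -0.04, "grip": 40}

```text
time_s: 7.1
tcp_pos: [0.5246, 0.0067, 0.0235]
eef_rot: [-179.9, 0.0, -90.1]
contact_force: [-0.9, -0.2, -0.1]
gripper_width: 0.0348
```

>>> servo_tool:
  targets:
    - {"dx": 0, "dy": 0.5, "dz": 0, "spin": 0, "grip": 40}
    - {"dx": 0, "dy": 1, "dz": 0, "spin": 0, "grip": 40}
    - {"dx": 0, "dy": 1.5, "dz": 0, "spin": 0, "grip": 40}
    - {"dx": 0, "dy": 2, "dz": 0, "spin": 0, "grip": 40}
    - {"dx": 0, "dy": 2.5, "dz": 0, "spin": 0, "grip": 40}
    - {"dx": 0, "dy": 3, "dz": 0, "spin": 0, "grip": 40}
    - {"dx": 0, "dy": 3.5, "dz": 0, "spin": 0, "grip": 40}
    - {"dx": 0, "dy": 3.9, "dz": 0, "spin": 0, "grip": 40}
    - {"dx": 0, "dy": 4.2, "dz": 0, "spin": 0, "grip": 40}
    - {"dx": 0, "dy": 4.5, "dz": 0, "spin": 0, "grip": 40}

```text
time_s: 7.93
tcp_pos: [0.5238, 0.0507, 0.0225]
eef_rot: [180.0, -0.0, -90.1]
contact_force: [0.7, -0.4, 0.9]
gripper_width: 0.0349
```

>>> servo_tool:
  targets:
    - {"dx": 0, "dy": 0.1, "dz": 0, "spin": 0, "grip": 40}
    - {"dx": 0, "dy": 0.2, "dz": 0, "spin": 0, "grip": 40}
    - {"dx": 0, "dy": 0.3, "dz": 0, "spin": 0, "grip": 40}
    - {"dx": 0, "dy": 0.35, "dz": 0, "spin": 0, "grip": 40}
    - {"dx": 0, "dy": 0.4, "dz": 0, "spin": 0, "grip": 40}
    - {"dx": 0, "dy": 0.4, "dz": 0, "spin": 0, "grip": 40}
    - {"dx": 0, "dy": 0.4, "dz": 0, "spin": 0, "grip": 40}
    - {"dx": 0, "dy": 0.4, "dz": 0, "spin": 0, "grip": 40}
    - {"dx": 0, "dy": 0.4, "dz": 0, "spin": 0, "grip": 40}
    - {"dx": 0, "dy": 0.4, "dz": 0, "spin": 0, "grip": 40}

```text
time_s: 8.77
tcp_pos: [0.5239, 0.0544, 0.0225]
eef_rot: [-180.0, 0.0, -90.1]
contact_force: [0.8, -0.8, 0.1]
gripper_width: 0.035
```

Run:
```python
from h import *
b=r.capture("side")
cv2.imwrite("pics/c5.png",cv2.resize(b[160:280,140:300],None,fx=4,fy=4))
s=r.get_state();print(s["time_s"],s["tcp_pos"],s["contact_force"])
```

```text
8.8167 [0.5238841  0.05440942 0.02255584] [0.32408822 0.06195641 1.45243671]
```

View pics/c5.png

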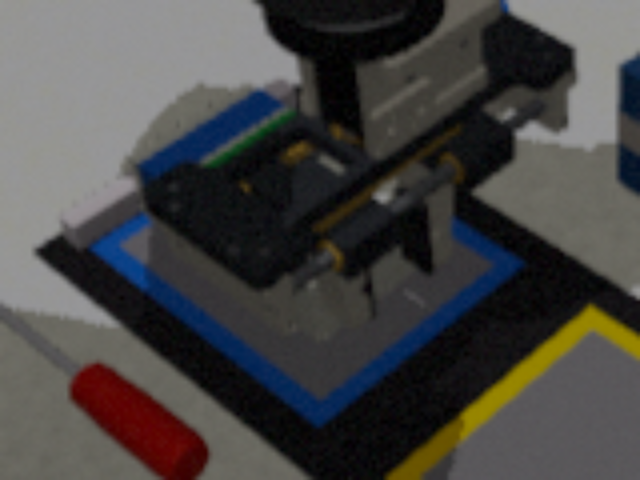

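The carton's top end is close to the stop, about (150,185) in the crop, but there is no contact force yet. I'll go on in small steps until the force rises.

>>> servo_tool:
  targets:
    - {"dx": 0, "dy": 0.05, "dz": 0, "spin": 0, "grip": 40}
    - {"dx": 0, "dy": 0.1, "dz": 0, "spin": 0, "grip": 40}
    - {"dx": 0, "dy": 0.15, "dz": 0, "spin": 0, "grip": 40}
    - {"dx": 0, "dy": 0.2, "dz": 0, "spin": 0, "grip": 40}
    - {"dx": 0, "dy": 0.2, "dz": 0, "spin": 0, "grip": 40}
    - {"dx": 0, "dy": 0.2, "dz": 0, "spin": 0, "grip": 40}
    - {"dx": 0, "dy": 0.2, "dz": 0, "spin": 0, "grip": 40}
    - {"dx": 0, "dy": 0.2, "dz": 0, "spin": 0, "grip": 40}
    - {"dx": 0, "dy": 0.2, "dz": 0, "spin": 0, "grip": 40}
    - {"dx": 0, "dy": 0.2, "dz": 0, "spin": 0, "grip": 40}

```text
time_s: 9.65
tcp_pos: [0.5235, 0.0546, 0.0226]
eef_rot: [179.9, -0.1, -90.2]
contact_force: [2.7, -11.1, 1.4]
gripper_width: 0.0349
```

>>> servo_tool:
  targets:
    - {"dx": 0, "dy": 0.05, "dz": 0, "spin": 0, "grip": 40}
    - {"dx": 0, "dy": 0.1, "dz": 0, "spin": 0, "grip": 40}
    - {"dx": 0, "dy": 0.15, "dz": 0, "spin": 0, "grip": 40}
    - {"dx": 0, "dy": 0.15, "dz": 0, "spin": 0, "grip": 40}
    - {"dx": 0, "dy": 0.15, "dz": 0, "spin": 0, "grip": 40}
    - {"dx": 0, "dy": 0.15, "dz": 0, "spin": 0, "grip": 40}
    - {"dx": 0, "dy": 0.15, "dz": 0, "spin": 0, "grip": 40}
    - {"dx": 0, "dy": 0.15, "dz": 0, "spin": 0, "grip": 40}
    - {"dx": 0, "dy": 0.15, "dz": 0, "spin": 0, "grip": 40}
    - {"dx": 0, "dy": 0.15, "dz": 0, "spin": 0, "grip": 40}

```text
time_s: 10.48
tcp_pos: [0.5233, 0.0547, 0.0227]
eef_rot: [179.9, -0.2, -90.2]
contact_force: [5.0, -19.8, 2.4]
gripper_width: 0.0351
```

The force rose to 20 N without motion, so the carton is seated on the stop. I'll back off along -y, then rise and swing clear to inspect.

>>> servo_tool:
  targets:
    - {"dx": 0, "dy": -0.3, "dz": 0, "spin": 0, "grip": 40}
    - {"dx": 0, "dy": -1, "dz": 0, "spin": 0, "grip": 40}
    - {"dx": 0, "dy": -3, "dz": 0, "spin": 0, "grip": 40}
    - {"dx": 0, "dy": -5, "dz": 0, "spin": 0, "grip": 40}
    - {"dx": 0, "dy": -7, "dz": 2, "spin": 0, "grip": 40}
    - {"dx": 0, "dy": -9, "dz": 5, "spin": 0, "grip": 40}
    - {"dx": 0, "dy": -11, "dz": 8, "spin": 0, "grip": 40}
    - {"dx": 0, "dy": -13, "dz": 11, "spin": 0, "grip": 40}
    - {"dx": 0, "dy": -15, "dz": 14, "spin": 0, "grip": 40}
    - {"dx": 0, "dy": -17, "dz": 17, "spin": 0, "grip": 40}

```text
time_s: 11.32
tcp_pos: [0.5235, -0.113, 0.1943]
eef_rot: [-180.0, 0.0, -90.1]
contact_force: [1.0, 0.6, -0.6]
gripper_width: 0.0351
```

>>> servo_tool:
  targets:
    - {"dx": -1, "dy": -3, "dz": 1, "spin": 0, "grip": 40}
    - {"dx": -2, "dy": -6, "dz": 2, "spin": 0, "grip": 40}
    - {"dx": -3, "dy": -9, "dz": 3, "spin": 0, "grip": 40}
    - {"dx": -4, "dy": -12, "dz": 3, "spin": 0, "grip": 40}
    - {"dx": -5, "dy": -15, "dz": 3, "spin": 0, "grip": 40}
    - {"dx": -6, "dy": -18, "dz": 3, "spin": 0, "grip": 40}
    - {"dx": -7, "dy": -21, "dz": 3, "spin": 0, "grip": 40}
    - {"dx": -8, "dy": -24, "dz": 3, "spin": 0, "grip": 40}
    - {"dx": -9, "dy": -27, "dz": 3, "spin": 0, "grip": 40}
    - {"dx": -9, "dy": -27, "dz": 3, "spin": 0, "grip": 40}

```text
time_s: 12.15
tcp_pos: [0.4322, -0.3858, 0.2221]
eef_rot: [180.0, -0.0, -90.3]
contact_force: [0.1, 0.7, 0.7]
gripper_width: 0.0351
```

Run:
```python
from h import *
b=r.capture("side");a=r.capture("top")
cv2.imwrite("pics/c6.png",np.hstack([cv2.resize(x,None,fx=2.6,fy=2.6) for x in(a[185:335,150:300],b[150:300,130:280])]))
s=r.get_state();print(s["time_s"],s["tcp_pos"],s["contact_force"])
ms={}
for c in("side","top"):
    for d in cut("carton",c):
        e=d["extent"]
        if e[0]<260: ms[c]=d["mask"].astype(np.float32);print(c,d["p"],fit({c:ms[c]},(.523,.134,0.0),.08,.14,.004,.044));break
print(fit(ms,(.523,.134,0.0),.08,.14,.004,.044))
```

```text
12.25 [ 0.43317733 -0.38294704  0.22208969] [-0.58400134 -0.04018234 -0.13354577]
side 0.88 (array([ 0.5243,  0.1354, -0.0087]), np.float64(-0.9546518325805664))
top 0.76 (array([ 0.5273,  0.1354, -0.0064]), np.float64(-0.9678040146827698))
(array([ 0.5263,  0.1354, -0.0029]), np.float64(-0.9498107433319092))
```

View pics/c6.png

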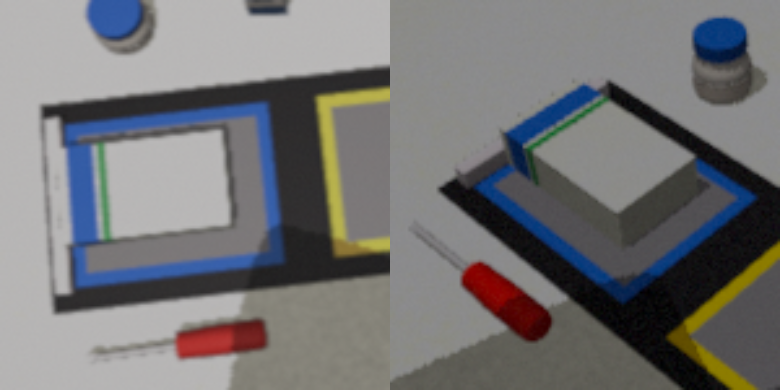

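The carton lies flat in the blue bay, its banded top end flush with the stop at about x≈65 in the left half. It is square to the stop and centred, and the arm is clear.

```bash
python3 -c "
from plant import r
print(r.close_job())"
```

```text
the job is handed in; nothing more can be done
None
```

The carton is lying in the blue bay with its top end against the stop, and I handed the job in at about 12.3 s; no verdict is reported.

I pushed the white carton near its top with both fingertips, from the yellow side. It toppled into the blue bay and lay flat with its middle about 14 mm short of the bay's middle. I then pushed its foot end with the fingers square to the board until the force rose to 20 N without further motion. After that I backed off and moved the arm clear.

**Last checks (both cameras):**
- **Position:** the carton's middle is at about (0.526, 0.135) m, roughly 6 mm off the bay's long centre line.
- **Squareness:** within about 0.01 rad of the stop.
- **Top end:** at y ≈ 0.205 m, against the stop face, which I estimate at 0.206 m.
- **Disturbance:** the jar and screwdriver look unmoved in the last crops. I did not re-measure the other objects, but the arm's path kept clear of them.

**What disagreed or failed:**
- One move call was refused, apparently because it left out the grip value, and the arm did not move.
- The object finder gave wrong results in places. It picked the wrong spot for the blue bay in the top view and for the jar, and in the side view it confused the pink carton with the white one. I used the consistent readings and checked them against the pictures.
- The two cameras differed by about 3 mm in x on the final position, which is well inside the tolerance.

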